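Open the sprung sliding lid of a jewellery display case

ROBOT

A 6-joint arm with a two-finger parallel gripper is mounted at the origin on the work surface. World frame = base frame: x ahead of the robot, y to its left, z up, the work surface at z = 0. Lengths are in m, angles in rad, forces in N, time in s.
With the tool pointing down it reaches from about 0.25 to 0.8 m from the base axis. Payload 8.5 kg.
Tool frame: the origin (TCP) lies midway between the tips of the shut fingers; the grasp point (between the pads) lies 19 mm behind it (tcp_to_grasp is the distance from the TCP to the grasp point, in m); z points along the fingers, y is the line along which they close (so a half turn about z gives the same grasp; the last joint's range is limited). The gripper opens to 85 mm and grips with 20 to 120 N. Pads are 22 mm wide; open, the fingers measure 114 mm over their backs; the gripper's body (76 mm by 85 mm) begins 54 mm behind the grasp point. The pads swing forward as they close: fully open they stand 13 mm farther back than shut.
Start: joints at [1.12, 0.238, -0.013, 1.319, 0, 1.571], TCP at [0.229, 0.473, 0.231] pointing down, gripper open.
Joint ranges: [-2.66, 2.66], [-1.03, 1.9], [-1.14, 1.46], [-1.82, 2.27], [-1.45, 1.34], [-3.14, 3.14]. Speed limits (rad/s): [2.22, 2.22, 2.79, 3.14, 3.14, 3.14].

INTERFACE

Orientations are given as a rotation vector (axis times angle).
In Python, from cell import read_state, camera, sign_off, tcp_to_grasp gives the robot as it stands. The module is installed in compiled form; this text tells all that it offers.
- The arm moves only by the tool play_rows, never from a script. Its argument "steps" is a list of rows, each an object with "offset": the shift along the tool's x, y, z each as a share of 0.75 m, from -1 to 1, a list of three; "yaw": the turn about the tool's z as a share of 360 degrees, from -1 to 1; "jaw": the closure, from 0 (fully open) to 1 (shut). A call has 1 to 5 rows; each row is the pose to reach, as a shift and turn from the pose commanded when the call began, along the tool's axes at that moment, turning the shorter way round; what a row does not reach only later rows make up. A row lasts 1/10 s, in which the tool goes at most 50 mm and 8.59 degrees, less where a joint would pass 70% of its speed; a pose out of reach is approached as far as the arm can. A call with a number of a shift or a turn outside -1 to 1 is refused whole. A call with a gripper value outside its range is refused whole. The fingers move at their own pace and stop on an object; "force" is the grip in N (left out, the last holds). Time passes only in rows, so rows that repeat a pose let the fingers close. It gives the time, the measured TCP pose, the force, the opening and the grip force at its end, in the units of the state.
- read_state(): the state, without advancing time (a new reading comes with each control period).
- camera(name): name is "scene" or "side" or "wrist"; returns a dict with "img" (400x640x3 uint8, blue, green, red), "intrinsics" (3x3 intrinsics, pixels), "extrinsics" (4x4, takes a point from camera to world coordinates). Camera axes: x right, y down, z forward; pixel columns grow to the right and rows downward; lengths in m; the calibration is good to about 2 mm. A picture is of the moment at which its call begins. There is no depth.
- sign_off(): hands the job in; it is judged then, once.
The state is a dict: "time_s": time; "q": joint angles; "joint_velocities": joint speeds; "tau": joint torques, N m; "tcp_pos": TCP position; "tcp_rot": TCP orientation; "force": force on the tool from outside, world axes, zero at the start; "ft_torque": the same for the moment, N m; "gripper_width": opening from 0.0 (shut) to 1.0 (fully open); "grip_force": force on a finger pad.
Only numpy, scipy, OpenCV 4.12 (cv2) and the standard library are available. Lean on these libraries where they do the work, as an engineer would, in place of code of your own. Each camera call takes 0.05 s, during which the arm holds its last target. There are 200 camera calls.

TASK

Open the wooden display case on the counter: press the sprung brass button down through the thumb slot in the sliding lid and, keeping it down, push the lid along until it is fully open and the button springs up again through the second hole in the lid. Only touch and push, do not pick anything up, leave everything else standing where it is, and finish with the hand clear.

Things in the scene. Friction and masses are not known exactly. Their poses are not given: they have to be found in the camera images.
- case: Fixed wooden display case with brass corners, 200 mm wide (its x), 480 long (its y), 64 high at its side lips. Origin: centre of the underside, z up. From -y to +y: the part under the sliding lid, a fixed glass pane (y = 0 to 165 mm, top 42 mm above the counter), a solid end deck (y = 165 to 240 mm, top 64 mm). Yaw varies by up to 0.45 rad.
- lid (a joint): Sliding lid's travel, m: 0 closed, 0.14 fully open (end stop), towards the case's +y, above the fixed pane. Wooden frame with two panes, 168 mm wide, 245 long, underside 52 mm and top 59 mm above the counter; closed, it spans y = -225 to 20 mm of the case. It runs in grooves and can only slide; about 2 N moves it, it stays where left. Two brass-edged openings go through its wooden middle bar.
- slot (a point): Centre, at the lid's top face, of the larger opening: the thumb slot, 44 mm across, 48 mm along the slide. Moves with the lid, axes as the case's; closed, it is at (0, -26, 59) mm in the case's frame. Push the lid by the slot's +y edge (24 mm from this point) with the fingertips down in the slot.
- hole (a point): Centre, at the lid's top face, of the smaller opening: the second hole, 32 mm across, 42 mm along the slide. Moves with the lid; 143.5 mm from the thumb slot's centre towards -y.
- catch (a joint): Sprung brass button's travel, m: 0 up, 0.016 fully down; 3 N at the top, 8 N fully down. Up, it stands in an opening of the lid and blocks it; the lid passes only while the button is over 10 mm down, its top below the lid's underside. Once the lid's wood is over it, the lid keeps it down. At lid 0.138 to 0.14 the second hole is over it and it springs up, locking the lid open.
- catch_top (a point): Centre of the button's flat top. Brass block 28 mm across, 38 mm along the slide; moves only up and down, at (0, -29.5) mm in the case's frame; top 62 mm above the counter when up (3 mm proud of the lid), 46 mm fully down. Lid closed: 1.5 mm free to the slot's -y edge, 8.5 mm to its +y edge. The wood around it below the lid is 42 mm high.
- ring_box: Bystander: closed dark ring box, 44 x 44 x 36 mm, standing on the case's solid end deck. Origin: centre of its underside.
- ring_cone: Bystander: white ceramic ring cone, 56 mm base, 90 mm high, on the counter beside the case. Origin: centre of its underside.
- polish_jar: Bystander: small amber glass jar with a brass cap, 52 mm wide, 55 mm high, on the counter beside the case. Origin: centre of its underside.
- earring_stand: Bystander: brass T-shaped earring stand on a 50 mm marble foot, 146 mm high, crossbar 80 mm along its y, on the counter beside the case. Origin: centre of its underside.
- bangle: Bystander: brass bangle lying on the counter beside the case, 68 mm outside, 10 mm high. Origin: centre of its underside.
- saucer: Bystander: white saucer, 124 mm wide, 11 mm high, on the counter off the case's -y end. Origin: centre of its underside.
- cup: Bystander: white teacup with a handle, 80 mm wide, 52 mm high, standing on the saucer. Origin: centre of its underside.

How it is judged:
On the way, in this order (a step that is already met when the one before it is completed fails the run):
1. the button is held down below the lid while the lid is still closed (value of joint catch above 0.009 m and value of joint lid below 0.02 m), for 0.05 s.
2. the lid has been pushed over the button (value of joint lid above 0.05 m and value of joint catch above 0.008 m), for 0.05 s.
At the end, for the whole second after the job is handed in: the lid is fully open (within 4 mm of its end stop), the button has sprung up through the second hole (within 3 mm of its top), and every bystander stands upright, at rest, within 25 mm of where it was (value of joint lid above 0.136 m and value of joint catch below 0.003 m and linear speed of each of ring_box, ring_cone, polish_jar, earring_stand, bangle, saucer, cup below 0.02 m/s and distance of each of ring_box, ring_cone, polish_jar, earring_stand, bangle, saucer, cup from where it was at the start of the episode below 0.025 m and angle between each of ring_box, ring_cone, polish_jar, earring_stand, bangle, saucer, cup's own z axis and vertical below 0.3 rad); the robot touches nothing.
It fails at once if a bystander is lifted, carried, pushed away or knocked over (distance of any of ring_box, ring_cone, polish_jar, earring_stand, bangle, saucer, cup from where it was at the start of the episode above 0.03 m or angle between any of ring_box, ring_cone, polish_jar, earring_stand, bangle, saucer, cup's own z axis and vertical above 0.5 rad).
It also fails if it takes over 35 s, if anything falls off the work surface, if the arm or the gripper's body presses on something with over 40 N, if the wrist force passes 120 N, or if a joint passes its speed limit or range.

## Working session

There is one attempt and no reset: what is moved stays moved. The work goes in short steps, Python scripts to look and compute and a tool call to move; the robot and the scene stay as the last step left them, time stands still between calls to the robot, and variables do not carry over. Pictures are saved under pics/ and viewed, at most 13 in all, crops included, and the job is handed in when it is done.

Besides the shell and the picture viewer there is one more tool, called as name(argument=value, ...), one argument or row to a line, values as JSON. play_rows: Moves the arm, as the interface text tells. Its arguments: {"type":"object","properties":{"steps":{"type":"array"},"force":{"type":"number"}},"required":["steps"]}

```bash
mkdir -p pics; python3 - <<'E'
from cell import *
import cv2,json
for n in ["scene","side","wrist"]:
    c=camera(n); cv2.imwrite(f"pics/{n}0.png",c["img"]); print(n,c["intrinsics"].round(1).tolist(),c["extrinsics"].round(4).tolist())
s=read_state();print(s)
E
```

```text
scene [[494.7, 0.0, 321.5], [0.0, 494.7, 191.2], [0.0, 0.0, 1.0]] [[0.2556, 0.5636, -0.7855, 1.3431], [0.9667, -0.1618, 0.1985, -0.2349], [-0.0152, -0.81, -0.5862, 0.6417], [0.0, 0.0, 0.0, 1.0]]
side [[378.7, 0.0, 318.6], [0.0, 378.7, 200.0], [0.0, 0.0, 1.0]] [[0.7605, -0.3245, 0.5624, 0.1093], [-0.6491, -0.4056, 0.6436, -0.5898], [0.0193, -0.8545, -0.519, 0.5182], [0.0, 0.0, 0.0, 1.0]]
wrist [[311.6, 0.0, 316.2], [0.0, 311.6, 196.8], [0.0, 0.0, 1.0]] [[0.4365, 0.8584, 0.2695, 0.1609], [0.8997, -0.4158, -0.1326, 0.505], [-0.0018, 0.3003, -0.9538, 0.3729], [0.0, 0.0, 0.0, 1.0]]
{'time_s': 0.15, 'q': array([ 1.12001373e+00,  2.38662602e-01, -1.40460830e-02,  1.31918190e+00,
        1.21953647e-05,  1.57082637e+00]), 'joint_velocities': array([ 1.31251660e-03, -1.70161572e-03,  4.86114173e-04, -7.59081477e-04,
        3.88740785e-04, -1.33541334e-05]), 'tau': array([-3.22603246e-04, -5.39075875e+01,  3.46597910e+01,  1.44647821e-02,
       -4.03587751e-05,  1.46777641e-06]), 'tcp_pos': array([0.22859113, 0.47228417, 0.23082066]), 'tcp_rot': array([-7.02096173e-01, -3.06187059e+00,  1.67096514e-03]), 'force': array([-0.51536646, -0.22328662,  0.39279134]), 'ft_torque': array([ 0.01498905,  0.05063289, -0.03598393]), 'grip_force': 0.0, 'gripper_width': 1.0022536746873283}
```

View pics/scene0.png

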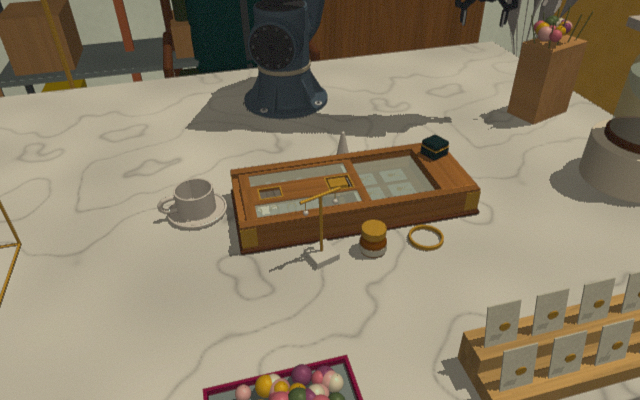

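View pics/side0.png

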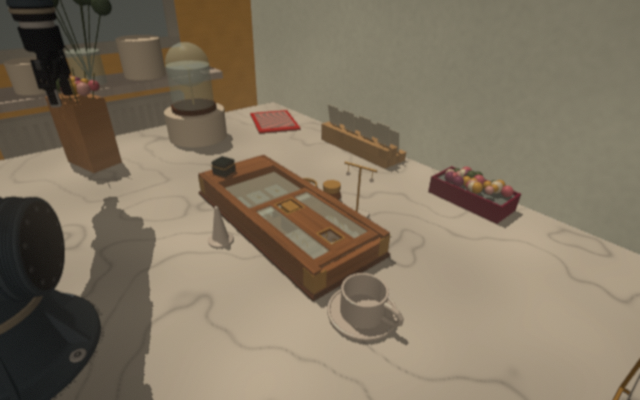

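The scene view shows the case from about (232,170) to (478,190), with the slot and button at about (340,183), the hole at (270,192), and the cup at the -y end (195,200). The earring stand, jar and bangle are on the near side, and the cone is on the robot side. I'll enlarge both views.

```bash
python3 - <<'E'
import cv2
a=cv2.imread("pics/scene0.png")[125:265,220:490]; cv2.imwrite("pics/sc1.png",cv2.resize(a,(800,415),interpolation=cv2.INTER_CUBIC))
a=cv2.imread("pics/side0.png")[145:305,190:400]; cv2.imwrite("pics/si1.png",cv2.resize(a,(787,600),interpolation=cv2.INTER_CUBIC))
E
```

```text
(no output)
```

View pics/sc1.png

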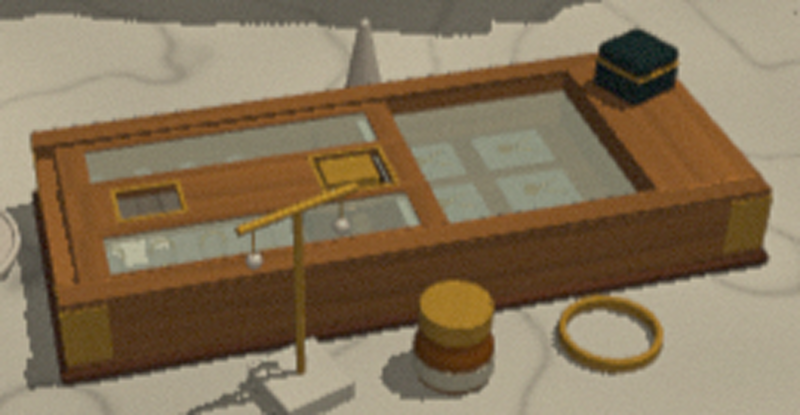

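View pics/si1.png

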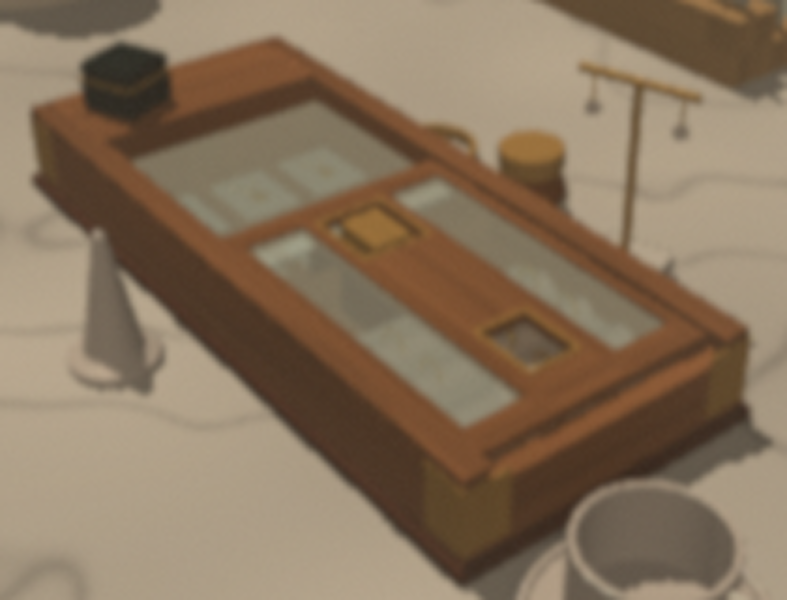

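In the crops, the case's four top corners are scene (33,135), (62,305), (770,190) and side (465,483), (748,330), (275,38), (35,108). The button is at scene (352,168) and side (377,229), and the lid is closed. I'll fit the pose from these points.

```bash
cat > h.py <<'E'
import numpy as np
from scipy.optimize import least_squares
K={"scene":(494.7,321.5,191.2),"side":(378.7,318.6,200.0)}
E={"scene":np.array([[0.2556,0.5636,-0.7855,1.3431],[0.9667,-0.1618,0.1985,-0.2349],[-0.0152,-0.81,-0.5862,0.6417],[0,0,0,1]]),
"side":np.array([[0.7605,-0.3245,0.5624,0.1093],[-0.6491,-0.4056,0.6436,-0.5898],[0.0193,-0.8545,-0.519,0.5182],[0,0,0,1]])}
def full(c,p):
    return (220+p[0]/2.963,125+p[1]/2.964) if c=="scene" else (190+p[0]/3.748,145+p[1]/3.75)
def proj(c,P):
    e=E[c];q=e[:3,:3].T@(np.array(P)-e[:3,3]);f,u,v=K[c];return np.array([f*q[0]/q[2]+u,f*q[1]/q[2]+v])
def ray(c,p,z):
    f,u,v=K[c];e=E[c];d=e[:3,:3]@[(p[0]-u)/f,(p[1]-v)/f,1];t=(z-e[2,3])/d[2];return e[:3,3]+t*d
E
python3 - <<'E'
from h import *
M={"A":(-.1,-.24,.064),"B":(.1,-.24,.064),"C":(.1,.24,.064),"D":(-.1,.24,.064),"hole":(0,-.1695,.059),"btn":(0,-.0295,.062)}
O=[("scene","A",(33,135)),("scene","B",(62,305)),("scene","C",(770,190)),("scene","hole",(149,202)),("scene","btn",(352,168)),
("side","A",(465,483)),("side","B",(748,330)),("side","C",(275,38)),("side","D",(35,108)),("side","hole",(527,342)),("side","btn",(377,229))]
def W(x,m):
    c,s=np.cos(x[2]),np.sin(x[2]);return np.array([x[0]+c*m[0]-s*m[1],x[1]+s*m[0]+c*m[1],m[2]])
r=lambda x:np.concatenate([proj(c,W(x,M[m]))-full(c,p) for c,m,p in O])
f=least_squares(r,[.55,0,0],loss="soft_l1");x=f.x;print(x,"\n",r(x).reshape(-1,2).round(1).tolist())
print("btn",W(x,M["btn"]))
print("each",[ray(c,full(c,p),M[m][2])[:2].round(4)-W(x,M[m])[:2].round(4) for c,m,p in O])
R=lambda P:(np.array([[np.cos(x[2]),np.sin(x[2])],[-np.sin(x[2]),np.cos(x[2])]])@(P[:2]-x[:2])).round(3)
# bystanders in case frame
for n,c,p,z in [("earfoot","scene",(303,385),.012),("bar1","scene",(240,231),.146),("bar2","scene",(385,180),.146),("bar1","side",(582,66),.146),("bar2","side",(700,98),.146),("jar","scene",(457,305),.055),("box","scene",(637,55),.1),("conetip","scene",(366,20),.09)]:
    P=ray(c,full(c,p),z);print(n,P.round(3),R(P))
E
```

```text
[ 0.54185142  0.03082548 -0.02071677] 
 [[-1.4, -1.5], [-1.4, -0.3], [1.1, -0.9], [-0.5, -0.5], [-1.6, -0.5], [-0.1, -1.9], [0.6, -2.1], [0.6, -1.8], [-1.2, -1.3], [0.1, -1.7], [-0.2, -1.7]]
btn [0.54124032 0.00133181 0.062     ]
each [array([0.0067, 0.0023]), array([0.0015, 0.0024]), array([ 0.0022, -0.0035]), array([0.0021, 0.0006]), array([0.0027, 0.0027]), array([-0.003 , -0.0036]), array([-0.0066, -0.0039]), array([-0.0084, -0.0093]), array([-0.0009, -0.0086]), array([-0.0039, -0.0041]), array([-0.004 , -0.0059])]
earfoot [ 0.693 -0.072  0.012] [ 0.154 -0.099]
bar1 [ 0.702 -0.108  0.146] [ 0.163 -0.136]
bar2 [ 0.677 -0.016  0.146] [ 0.136 -0.044]
bar1 [ 0.666 -0.042  0.146] [ 0.126 -0.07 ]
bar2 [ 0.69  -0.115  0.146] [ 0.152 -0.143]
jar [0.694 0.027 0.055] [ 0.153 -0.   ]
box [0.516 0.227 0.1  ] [-0.03   0.195]
conetip [0.394 0.059 0.09 ] [-0.148  0.025]
```

play_rows(
  steps=[
    {"offset": [-0.27,-0.16,0],"yaw": -0.068,"jaw": 1},
    {"offset": [-0.27,-0.16,0],"yaw": -0.068,"jaw": 1},
    {"offset": [-0.27,-0.16,0],"yaw": -0.068,"jaw": 1},
    {"offset": [-0.27,-0.16,0],"yaw": -0.068,"jaw": 1},
    {"offset": [-0.27,-0.16,0],"yaw": -0.068,"jaw": 1},
  ],
)

```text
time_s: 0.65
tcp_pos: [0.3592, 0.2746, 0.2312]
tcp_rot: [0.034, 3.141, -0.0]
force: [1.7, 0.6, -0.0]
gripper_width: 0.141
grip_force: 0.0
```

play_rows(
  steps=[
    {"offset": [-0.25,-0.36,0],"yaw": 0,"jaw": 1},
    {"offset": [-0.25,-0.36,0],"yaw": 0,"jaw": 1},
    {"offset": [-0.25,-0.36,0],"yaw": 0,"jaw": 1},
    {"offset": [-0.25,-0.36,0],"yaw": 0,"jaw": 1},
    {"offset": [-0.25,-0.36,0],"yaw": 0,"jaw": 1},
  ],
)

```text
time_s: 1.15
tcp_pos: [0.4971, 0.0656, 0.2313]
tcp_rot: [0.037, 3.141, 0.0]
force: [0.5, 1.5, 0.3]
gripper_width: 0.002
grip_force: 0.0
```

```bash
python3 -c "
from cell import *
s=read_state();print(s['tcp_pos'],s['tcp_rot'],s['gripper_width'])"
```

```text
[0.49712117 0.06562551 0.23128817] [3.71743087e-02 3.14132282e+00 1.41374145e-04] 0.00179398907945289
```

Still moving towards it: about 44 mm in x and 68 mm in y remain.

play_rows(
  steps=[
    {"offset": [-0.06,-0.09,0],"yaw": 0,"jaw": 1},
    {"offset": [-0.06,-0.09,0],"yaw": 0,"jaw": 1},
    {"offset": [-0.06,-0.09,0],"yaw": 0,"jaw": 1},
    {"offset": [-0.06,-0.09,0],"yaw": 0,"jaw": 1},
  ],
)

```text
time_s: 1.55
tcp_pos: [0.5397, -0.0016, 0.2307]
tcp_rot: [-0.04, -3.14, -0.0]
force: [0.3, -0.6, 0.1]
gripper_width: 0.005
grip_force: 0.0
```

```bash
python3 - <<'E'
from cell import *
import cv2,numpy as np
c=camera("wrist");cv2.imwrite("pics/w1.png",c["img"]);np.savez("w1.npz",K=c["intrinsics"],E=c["extrinsics"])
s=read_state();print(s['tcp_pos'],s['tcp_rot'],s['force'])
E
```

```text
[ 0.53936479 -0.00077016  0.23094088] [-3.76773299e-02 -3.14022259e+00 -2.45212490e-04] [ 0.04622371 -0.39445306  0.04382497]
```

View pics/w1.png

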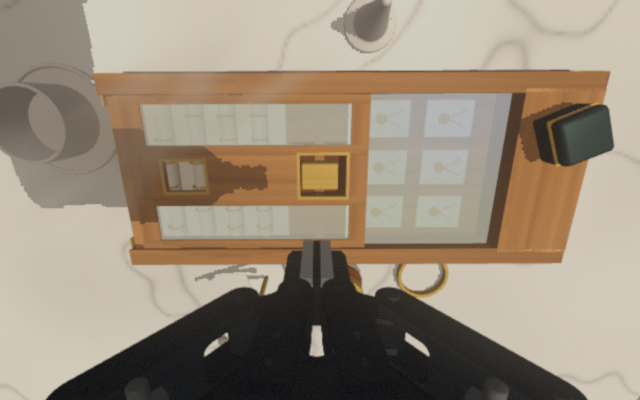

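The wrist view shows the case squarely: corners (95,73), (608,72), (562,262), (131,263), with the slot around (323,176). I'll enlarge the slot.

```bash
python3 - <<'E'
import cv2
a=cv2.imread("pics/w1.png")[135:215,280:370]; cv2.imwrite("pics/w1c.png",cv2.resize(a,(630,560),interpolation=cv2.INTER_CUBIC))
E
```

```text
(no output)
```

View pics/w1c.png

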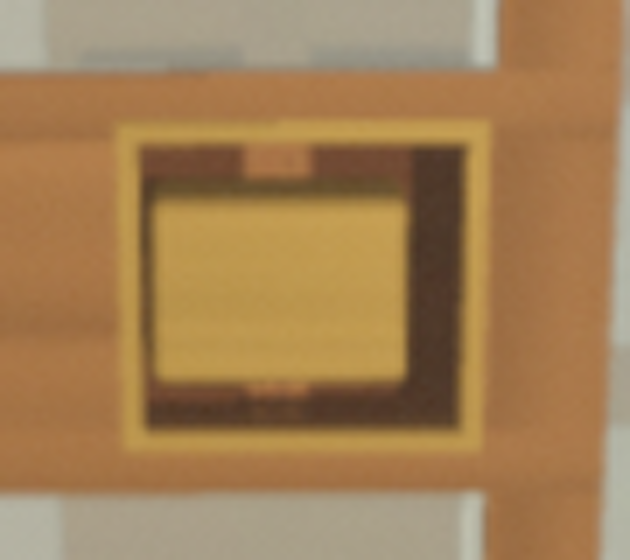

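Button corners in the crop are (153,198), (408,198), (406,382), (156,382). The slot's inner edges are (140,145), (468,145), (460,430), (146,430).

```bash
python3 - <<'E'
import numpy as np
d=np.load("w1.npz");K,E=d["K"],d["E"]
def ray(u,v,z):
    q=E[:3,:3]@np.linalg.inv(K)@[u,v,1];return (E[:3,3]+(z-E[2,3])/q[2]*q)[:2]
def S(n,ps,z,crop=True):
    P=np.array([ray(280+(a+.5)/7-.5,135+(b+.5)/7-.5,z) if crop else ray(a,b,z) for a,b in ps])
    L=[np.linalg.norm(P[i]-P[(i+1)%4]) for i in range(4)];dy=P[1]-P[0]+P[2]-P[3]
    print(n,P.mean(0).round(4),np.round(L,4),"yaw",np.arctan2(-dy[0],dy[1]).round(4))
S("btn",[(153,198),(408,198),(406,382),(156,382)],.062)
S("slot",[(140,145),(468,145),(460,430),(146,430)],.059)
S("case",[(95,73),(608,72),(562,262),(131,263)],.064,False)
E
```

```text
btn [0.5398 0.001 ] [0.0368 0.0276 0.0371 0.0276] yaw -0.0261
slot [0.5405 0.0043] [0.0475 0.0432 0.0473 0.0432] yaw -0.0261
case [0.5402 0.0304] [0.4738 0.1967 0.4794 0.1971] yaw -0.0239
```

play_rows(
  steps=[
    {"offset": [-0.0015,0.007,0.213],"yaw": 0,"jaw": 1},
    {"offset": [-0.0015,0.007,0.213],"yaw": 0,"jaw": 1},
    {"offset": [-0.0015,0.007,0.213],"yaw": 0,"jaw": 1},
    {"offset": [-0.0015,0.007,0.213],"yaw": 0,"jaw": 1},
    {"offset": [-0.0015,0.007,0.213],"yaw": 0,"jaw": 1},
  ],
)

```text
time_s: 2.1
tcp_pos: [0.5397, 0.0053, 0.071]
tcp_rot: [-0.034, -3.138, 0.0]
force: [0.1, -0.2, 0.7]
gripper_width: -0.002
grip_force: 0.0
```

```bash
python3 - <<'E'
from cell import *
import cv2,numpy as np
c=camera("wrist");cv2.imwrite("pics/w2.png",c["img"])
s=read_state();print(s['tcp_pos'],s['tcp_rot'],s['force'])
E
```

```text
[0.54132712 0.0050351  0.0728032 ] [ 3.51410983e-02  3.14110000e+00 -6.32162251e-05] [-0.22049614 -0.33260859  0.30646662]
```

View pics/w2.png

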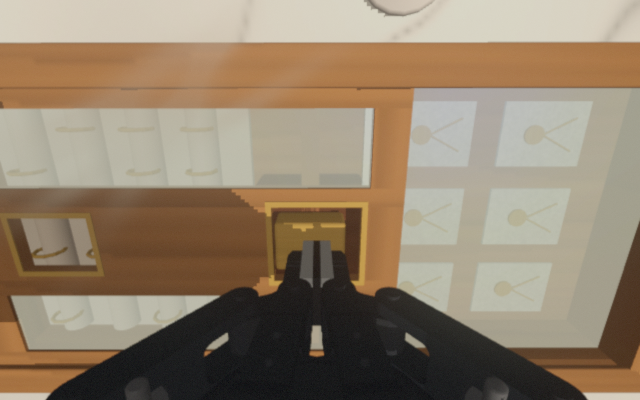

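The shut fingertips (302–332, 240) are over the button inside the slot. Next I press down.

play_rows(
  steps=[
    {"offset": [0,0,0.015],"yaw": 0,"jaw": 1},
    {"offset": [0,0,0.032],"yaw": 0,"jaw": 1},
    {"offset": [0,0,0.032],"yaw": 0,"jaw": 1},
    {"offset": [0,0,0.032],"yaw": 0,"jaw": 1},
  ],
)

```text
time_s: 2.55
tcp_pos: [0.5432, 0.0045, 0.0497]
tcp_rot: [0.037, 3.137, 0.001]
force: [1.5, 1.3, 6.6]
gripper_width: 0.001
grip_force: 3.1
```

play_rows(
  steps=[
    {"offset": [0,0,0.003],"yaw": 0,"jaw": 1},
    {"offset": [0,0,0.003],"yaw": 0,"jaw": 1},
    {"offset": [0,0,0.003],"yaw": 0,"jaw": 1},
  ],
)

```text
time_s: 2.85
tcp_pos: [0.5432, 0.0045, 0.0478]
tcp_rot: [0.037, 3.137, 0.001]
force: [1.9, 2.1, 6.9]
gripper_width: -0.001
grip_force: 3.4
```

```bash
python3 -c "
from cell import *
s=read_state();print(s['tcp_pos'],s['tcp_rot'],s['force'])"
```

```text
[0.54320293 0.00453497 0.04775511] [3.67590846e-02 3.13665076e+00 8.13540804e-04] [1.87201998 2.11938207 6.90779699]
```

play_rows(
  steps=[
    {"offset": [0,0.01,0],"yaw": 0,"jaw": 1},
    {"offset": [0,0.02,0],"yaw": 0,"jaw": 1},
    {"offset": [0,0.03,0],"yaw": 0,"jaw": 1},
    {"offset": [0,0.04,0],"yaw": 0,"jaw": 1},
    {"offset": [0,0.047,0],"yaw": 0,"jaw": 1},
  ],
)

```text
time_s: 3.35
tcp_pos: [0.5434, 0.0391, 0.0472]
tcp_rot: [0.038, 3.138, -0.002]
force: [1.3, -5.6, 4.2]
gripper_width: -0.004
grip_force: 2.6
```

```bash
python3 - <<'E'
from cell import *
import cv2,numpy as np
c=camera("wrist");cv2.imwrite("pics/w3.png",c["img"])
s=read_state();print(s['tcp_pos'],s['tcp_rot'],s['force'])
E
```

```text
[0.54330542 0.03978513 0.04706621] [ 3.72672961e-02  3.13814915e+00 -1.26332630e-03] [ 0.38937902 -3.68888857  2.8808794 ]
```

View pics/w3.png

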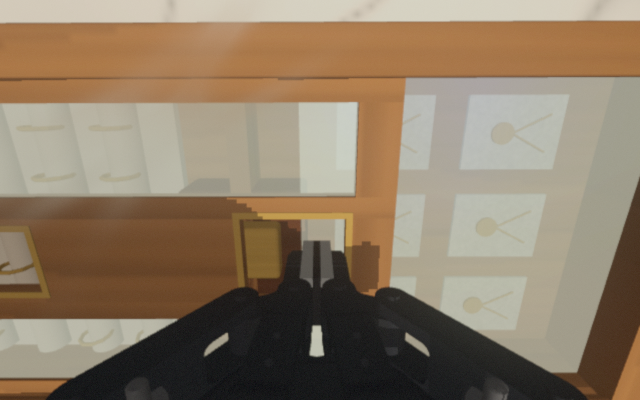

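The button is going under the lid's -y slot wood and the lid is sliding. I'll keep pushing, with the tip raised 2 mm off the pane.

play_rows(
  steps=[
    {"offset": [0,0.015,-0.0025],"yaw": 0,"jaw": 1},
    {"offset": [0,0.03,-0.0025],"yaw": 0,"jaw": 1},
    {"offset": [0,0.045,-0.0025],"yaw": 0,"jaw": 1},
    {"offset": [0,0.06,-0.0025],"yaw": 0,"jaw": 1},
    {"offset": [0,0.075,-0.0025],"yaw": 0,"jaw": 1},
  ],
)

```text
time_s: 3.9
tcp_pos: [0.5437, 0.0954, 0.0481]
tcp_rot: [0.038, 3.14, -0.002]
force: [-0.2, -5.3, 2.3]
gripper_width: 0.004
grip_force: 3.0
```

play_rows(
  steps=[
    {"offset": [0,0.012,0],"yaw": 0,"jaw": 1},
    {"offset": [0,0.024,0],"yaw": 0,"jaw": 1},
    {"offset": [0,0.036,0],"yaw": 0,"jaw": 1},
    {"offset": [0,0.048,0],"yaw": 0,"jaw": 1},
    {"offset": [0,0.055,0],"yaw": 0,"jaw": 1},
  ],
)

```text
time_s: 4.4
tcp_pos: [0.5446, 0.1371, 0.048]
tcp_rot: [0.037, 3.14, -0.001]
force: [0.0, -5.0, 3.7]
gripper_width: -0.0
grip_force: 3.3
```

Now gentle small steps to the end stop.

play_rows(
  steps=[
    {"offset": [0,0.006,0],"yaw": 0,"jaw": 1},
    {"offset": [0,0.012,0],"yaw": 0,"jaw": 1},
    {"offset": [0,0.018,0],"yaw": 0,"jaw": 1},
    {"offset": [0,0.024,0],"yaw": 0,"jaw": 1},
    {"offset": [0,0.027,0],"yaw": 0,"jaw": 1},
  ],
)

```text
time_s: 4.9
tcp_pos: [0.5449, 0.1565, 0.0477]
tcp_rot: [0.038, 3.141, -0.003]
force: [1.6, -14.4, 7.1]
gripper_width: 0.0
grip_force: 8.1
```

```bash
python3 - <<'E'
from cell import *
import cv2,numpy as np
c=camera("wrist");cv2.imwrite("pics/w4.png",c["img"])
s=read_state();print(s['tcp_pos'],s['force'])
E
```

```text
[0.54494837 0.15633192 0.0477069 ] [ 0.2407761  -8.55593581  7.52998212]
```

View pics/w4.png

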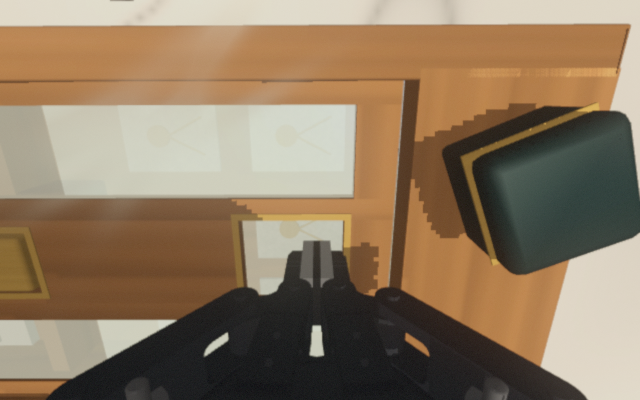

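The second hole (0–45, 262) is filled with brass and the lid is near the deck. I'll push a little more to confirm the stop, then ease off and lift.

play_rows(
  steps=[
    {"offset": [0,0.006,0],"yaw": 0,"jaw": 1},
    {"offset": [0,0.006,0],"yaw": 0,"jaw": 1},
  ],
)

```text
time_s: 5.15
tcp_pos: [0.5449, 0.157, 0.0477]
tcp_rot: [0.042, 3.14, -0.015]
force: [1.4, -27.4, 9.6]
gripper_width: 0.003
grip_force: 14.7
```

play_rows(
  steps=[
    {"offset": [0,-0.012,0],"yaw": 0,"jaw": 1},
    {"offset": [0,-0.02,-0.01],"yaw": 0,"jaw": 1},
    {"offset": [0,-0.02,-0.07],"yaw": 0,"jaw": 1},
    {"offset": [0,-0.02,-0.13],"yaw": 0,"jaw": 1},
    {"offset": [0,-0.02,-0.19],"yaw": 0,"jaw": 1},
  ],
)

```text
time_s: 5.65
tcp_pos: [0.5439, 0.1471, 0.1917]
tcp_rot: [-0.036, -3.141, -0.002]
force: [0.6, 0.6, -0.8]
gripper_width: 0.004
grip_force: 0.0
```

play_rows(
  steps=[
    {"offset": [0,-0.06,-0.06],"yaw": 0,"jaw": 1},
    {"offset": [0,-0.12,-0.06],"yaw": 0,"jaw": 1},
    {"offset": [0,-0.12,-0.06],"yaw": 0,"jaw": 1},
    {"offset": [0,-0.12,-0.06],"yaw": 0,"jaw": 1},
  ],
)

```text
time_s: 6.05
tcp_pos: [0.5423, 0.056, 0.2355]
tcp_rot: [0.04, 3.14, 0.002]
force: [0.4, 0.4, -0.7]
gripper_width: -0.006
grip_force: 0.0
```

```bash
python3 - <<'E'
from cell import *
import cv2,numpy as np
c=camera("wrist");np.savez("w1.npz",K=c["intrinsics"],E=c["extrinsics"])
cv2.imwrite("pics/w5.png",c["img"])
s=read_state();print(s['tcp_pos'],s['force'],s['time_s'])
E
```

```text
[0.54214404 0.05689521 0.23482374] [-0.67699171 -0.42064364  0.174586  ] 6.1
```

View pics/w5.png

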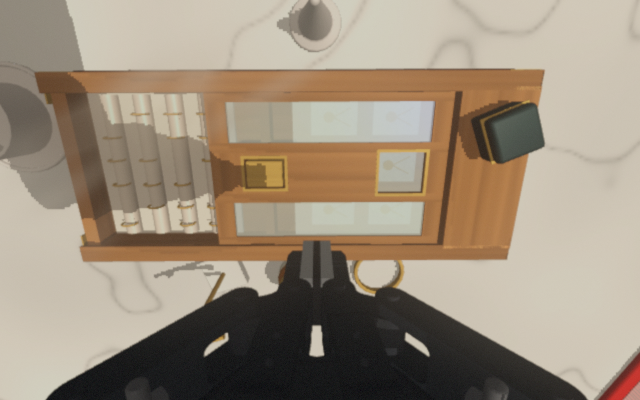

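The lid reached its stop: 27 N gave no further motion. The brass button fills the hole at (264,173), and the bystanders are in place. I'll use one last crop to check that the button is up.

```bash
python3 - <<'E'
import cv2
a=cv2.imread("pics/w5.png")[140:205,230:300]; cv2.imwrite("pics/w5c.png",cv2.resize(a,(560,520),interpolation=cv2.INTER_CUBIC))
E
```

```text
(no output)
```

View pics/w5c.png

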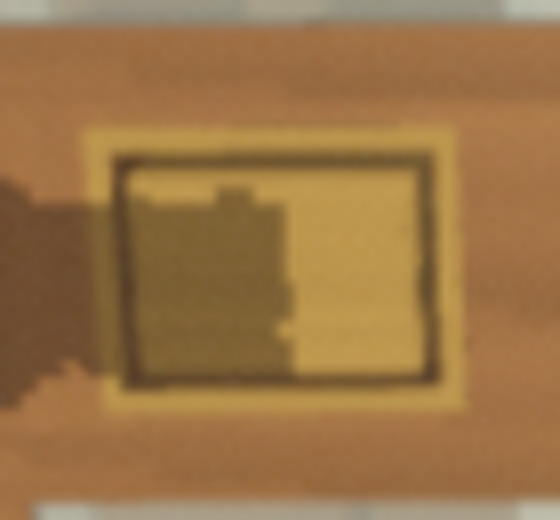

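The button fills the hole evenly and the hand's shadow crosses it with no step, so it is level with the lid top, meaning up. The hand is clear, so I'm handing in.

```bash
python3 -c "
from cell import *
print(sign_off())"
```

```text
the job is handed in; nothing more can be done
None
```

The job is handed in: the lid is pushed to its end stop, the button looks sprung up through the second hole, the bystanders in the last view look undisturbed, and the hand is clear; no verdict was returned.

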